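Bring out the right job bin from under the bench shelf

TASK

The three blue job bins on runners under the bench shelf have all been left part-way out. Bring out the one that holds the plain metal ring: hook a fingertip behind its front lip and draw it gently all the way out to its stop, and push the other two fully home. Pinch and lift nothing, leave the parts lying untouched in their bins, and leave everything else on the bench as it is.

Things in the scene. Friction and masses are not known exactly. Their poses are not given: they have to be found in the camera images.
- rack: Fixed low bench shelf, 395 wide (y), 190 deep (x), white top 115 mm high, with three identical blue bins side by side under it on runners, 125 mm between centres, reaching 105 mm forward of its front edge when home. Origin: on the work surface under the shelf's middle; -x points out of the front, the way the bins draw out, +y to the robot's left. Each bin holds one loose metal part; which part is where varies.
- bin_left (a joint): Slide of the left (rack +y) bin: 0 = fully home, grows as it is drawn out towards the rack's front (the rack's -x), 0.12 m at its out stop. It moves freely with about 2 to 3 N and stays where it is left. Starts anywhere from 0.012 to 0.045.
- bin_middle (a joint): Slide of the middle bin: 0 = fully home, grows as it is drawn out towards the rack's front (the rack's -x), 0.12 m at its out stop. It moves freely with about 2 to 3 N and stays where it is left. Starts anywhere from 0.012 to 0.045.
- bin_right (a joint): Slide of the right (rack -y) bin: 0 = fully home, grows as it is drawn out towards the rack's front (the rack's -x), 0.12 m at its out stop. It moves freely with about 2 to 3 N and stays where it is left. Starts anywhere from 0.012 to 0.045.
- bin_left_lip (a point): Middle of the upper edge of the left (rack +y) bin's front wall (mid-thickness), 62 mm above the work surface; moves with the bin; axes as the rack's. All bins: front wall 50 mm high, 4 mm thick, with a rolled lip along its upper edge jutting 6 mm outwards; inner face flat. Inner floor 16 mm above the work surface.
- bin_middle_lip (a point): Middle of the upper edge of the middle bin's front wall (mid-thickness), 62 mm above the work surface; moves with the bin; axes as the rack's. All bins: 110 mm wide (102 inside), 280 mm long, walls 4 mm; side walls 50 mm high at the front, sloping up to 80 mm over the first 60 mm.
- bin_right_lip (a point): Middle of the upper edge of the right (rack -y) bin's front wall (mid-thickness), 62 mm above the work surface; moves with the bin; axes as the rack's. All bins: open above in front of the shelf; at least 45 mm clear inside from the front wall back to the part in the bin, room for a fingertip from above.
- ring_center (a point): Centre of the plain aluminium ring (52 mm outer, 36 mm inner diameter, 18 mm high) lying flat in one of the bins; it marks the bin to bring out. Its place across the rack (y in the rack's frame near +0.125, 0 or -0.125) tells which bin it is in.
- valve_center (a point): Centre of a round aluminium valve piston, up to 32 mm in diameter, 32 mm high, standing in another bin.
- coupler_center (a point): Centre of a square-cornered aluminium coupler block 40 x 30 x 18 mm with a round 20 mm boss on top (28 mm high in all), lying in another bin.
- pump_bottle: Square white solvent bottle 62 x 62 mm with a steel pump cap, 132 mm high, standing left of the shelf. Origin under its centre. To be left alone.
- swab_cup: Round open steel cup, 60 mm across, 65 mm high, standing off to the left of the mat. Origin under its centre. To be left alone.
- control_body: Black tubular endoscope handle with a side port, 165 mm long, 34 mm thick, lying on the black mat near the robot. Origin under its middle. To be left alone.
- screwdriver: Screwdriver 160 mm long lying on the black mat near the robot. Origin under its middle. To be left alone.
- lidded_dish: Round clear dish 78 mm across, 18 mm high, on top of the shelf. Origin under its centre. To be left alone.
- eyepiece: Black eyepiece, 42 mm across, 40 mm high, standing on top of the shelf. Origin under its centre. To be left alone.
Not all that is in view belongs to the job. Leave any pink look-alike of the part that bears coupler_center alone. What is shaped like the part that bears ring_center but purple is not meant.

How it is judged:
At the end, for the whole second after the job is handed in: The bin with the ring in it is out to its stop (at least 112 of 120 mm), the other two bins are home (within 8 mm), the bins are at rest and the three parts lie in their bins (((y of ring_center in the frame of rack between 0.07 and 0.18 m and x of ring_center in the frame of bin_left_lip between 0.02 and 0.25 m and value of joint bin_left above 0.112 m and value of joint each of bin_middle, bin_right below 0.008 m) or (y of ring_center in the frame of rack between -0.055 and 0.055 m and x of ring_center in the frame of bin_middle_lip between 0.02 and 0.25 m and value of joint bin_middle above 0.112 m and value of joint each of bin_left, bin_right below 0.008 m) or (y of ring_center in the frame of rack between -0.18 and -0.07 m and x of ring_center in the frame of bin_right_lip between 0.02 and 0.25 m and value of joint bin_right above 0.112 m and value of joint each of bin_left, bin_middle below 0.008 m)) and velocity of joint bin_left between -0.02 and 0.02 m/s and velocity of joint bin_middle between -0.02 and 0.02 m/s and velocity of joint bin_right between -0.02 and 0.02 m/s and not (height (world z) of any of ring_center, valve_center, coupler_center above 0.055 m)); the robot touches nothing.
It fails at once if a part in a bin is lifted (its centre higher than 55 mm above the work surface) (height (world z) of any of ring_center, valve_center, coupler_center above 0.055 m).
It fails at once if the fingers touch a part in a bin (more than 1 N) (contact force between the fingers and ring above 1 N or contact force between the fingers and valve above 1 N or contact force between the fingers and coupler above 1 N).
It fails at once if a bin's front wall is pinched between the fingers instead of hooked or pushed ((x of the grasp point in the frame of bin_left_lip between -0.005 and 0.005 m and z of the grasp point in the frame of bin_left_lip between -0.05 and 0.003 m and y of the grasp point in the frame of bin_left_lip between -0.06 and 0.06 m and contact force between the fingers and bin_left above 2 N) or (x of the grasp point in the frame of bin_middle_lip between -0.005 and 0.005 m and z of the grasp point in the frame of bin_middle_lip between -0.05 and 0.003 m and y of the grasp point in the frame of bin_middle_lip between -0.06 and 0.06 m and contact force between the fingers and bin_middle above 2 N) or (x of the grasp point in the frame of bin_right_lip between -0.005 and 0.005 m and z of the grasp point in the frame of bin_right_lip between -0.05 and 0.003 m and y of the grasp point in the frame of bin_right_lip between -0.06 and 0.06 m and contact force between the fingers and bin_right above 2 N)).
It fails at once if a bin is jerked or slammed (faster than 0.35 m/s) (velocity of joint any of bin_left, bin_middle, bin_right above 0.35 m/s or velocity of joint any of bin_left, bin_middle, bin_right below -0.35 m/s).
It fails at once if something else on the bench is disturbed (moved more than 25 mm) (distance of any of pump_bottle, swab_cup, control_body, screwdriver, lidded_dish, eyepiece from where it was at the start of the episode above 0.025 m).
It also fails if it takes over 48 s, if anything falls off the work surface, if the arm or the gripper's body presses on something with over 40 N, if the wrist force passes 120 N, or if a joint passes its speed limit or range.

ROBOT

A 6-joint arm with a two-finger parallel gripper is mounted at the origin on the work surface. World frame = base frame: x ahead of the robot, y to its left, z up, the work surface at z = 0. Lengths are in m, angles in rad, forces in N, time in s.
With the tool pointing down it reaches from about 0.35 to 0.975 m from the base axis. Payload 4.9 kg.
Tool frame: the origin (TCP) lies at the very end of the fingers, on their centre line; the grasp point (between the pads) lies 19 mm behind it; x points along the fingers, y is the direction in which the jaws open and shut, and the axes are right-handed (so a half turn about x gives the same grasp; the last joint's range is limited). The gripper opens to 85 mm and grips with 20 to 120 N. Pads are 22 mm wide; open, the fingers measure 114 mm over their backs; the gripper's body (76 mm by 85 mm) begins 54 mm behind the grasp point. The pads swing forward as they close: fully open they stand 13 mm farther back than shut.
Start: joints at [-1.391, 0.053, 1.613, -0, 1.476, -0.119], TCP at [0.184, -0.597, 0.205] pointing down, gripper open.
Joint ranges: [-3.01, 3.01], [-1.01, 2.22], [0.06, 2.58], [-1.02, 4.17], [0.09, 2.62], [-3.14, 3.14]. Speed limits (rad/s): [2.57, 2.57, 3.14, 3.14, 3.14, 3.14].

INTERFACE

Orientations are given as a rotation vector (axis times angle).
In Python, from station import ctrl, get_image, calibration, finish_job, search_frame, cut_out, mark_of gives the robot as it stands. The module is installed in compiled form; this text tells all that it offers.
- The arm moves only by the tool arm_command, never from a script. Its argument "plan" is a list that holds one entry, the list of rows, each a list of 7 numbers: the shift along the tool's x, y, z in m, then the turn, a rotation vector about the tool's x, y, z in degrees, then the finger opening in m, from 0 to 0.0854. A call has 1 to 20 rows; each row shifts and turns the pose as measured when the row begins, along the tool's axes as they then stand; what a row does not reach is not made up. A row lasts 1/12 s, in which the tool goes at most 41.7 mm and 7.16 degrees, less where a joint would pass 70% of its speed; a pose out of reach is approached as far as the arm can. A call with a gripper value outside its range is refused whole. The fingers move at their own pace and stop on an object; "squeeze" is the grip in N (left out, the last holds). Time passes only in rows, so rows that do not move let the fingers close. It gives the time, the measured TCP pose, the force and the opening at its end, in the units of the state.
- ctrl.get_obs(): the state, without advancing time (a new reading comes with each control period).
- get_image(name): name is "scene" or "top"; returns the picture (420x560x3 uint8, red, green, blue); there is no depth.
- calibration(name): a dict with "fx", "fy", "cx", "cy" (pixels), "cam_to_world" (4x4, takes a point from camera to world coordinates). Camera axes: x right, y down, z forward; pixel columns grow to the right and rows downward; lengths in m; the calibration is good to about 2 mm. A picture is of the moment at which its call begins. calibration takes no time and is no camera call.
- finish_job(): hands the job in, once; it reports no verdict.
Trained networks look in the newest picture that a camera, given by its name, has taken for a name from the list of things; names that differ only in an ending like _2 or _b are one class to them, and where a whole thing is asked for, a point or a joint stands for the part that bears it (a point fixed in the world has none). Each returns a list of dicts, best first, with "conf" (0 to 1); they miss things now and then, are a little off and sometimes report something else, mostly with a low value. They report only what shows in the picture. A call takes as long as a camera call. They do not tell look-alikes from the thing itself.
- search_frame(camera, thing): "at" ([x, y, z] in m, in the coordinates of the camera as it stood for that picture, good to about 4 mm: the middle of the surface that is visible of it).
- cut_out(camera, thing): "mask" (420x560 bool, what is visible of it).
- mark_of(camera, thing): "at" ([x, y, z] in m, in the coordinates of the camera as it stood for that picture, good to about 4 mm: a listed point, or the origin of a listed thing).
The state is a dict: "t": time; "q": joint angles; "dq": joint speeds; "effort": joint torques, N m; "tool_pos": TCP position; "tool_rot": TCP orientation; "contact_force": force on the tool from outside, world axes, zero at the start; "wrist_torque": the same for the moment, N m; "opening": finger opening in m.
Only numpy, scipy, OpenCV 4.12 (cv2) and the standard library are available. Lean on these libraries where they do the work, as an engineer would, in place of code of your own. Each camera call takes 0.05 s, during which the arm holds its last target. There are 200 camera calls.

## Working session

There is one attempt and no reset: what is moved stays moved. The work goes in short steps, Python scripts to look and compute and a tool call to move; the robot and the scene stay as the last step left them, time stands still between calls to the robot, and variables do not carry over. Pictures are saved under pics/ and viewed, about 8 in all and at most 12, crops included, and the job is handed in when it is done.

Besides the shell and the picture viewer there is one more tool, called as name([rows], argument=value, ...), one row to a line, values as JSON. arm_command: Moves the arm, as the interface text tells. Its arguments: {"type":"object","properties":{"plan":{"type":"array","items":{"type":"array","items":{"type":"array","items":{"type":"number"}}}},"squeeze":{"type":"number"}},"required":["plan"]}

```bash
mkdir -p pics; cat > h.py <<'E'
import numpy as np, cv2
from scipy.spatial.transform import Rotation as R
from station import *
def w(cam,p):
    T=np.array(calibration(cam)["cam_to_world"]); return T[:3,:3]@np.array(p)+T[:3,3]
def save(cam,n):
    im=get_image(cam); cv2.imwrite(f"pics/{n}.png",im[:,:,::-1]); return im
E
python3 - <<'E'
from h import *
o=ctrl.get_obs(); print(o["tool_pos"],R.from_rotvec(o["tool_rot"]).as_matrix().round(3).tolist(),o["opening"],o["t"])
for c in("scene","top"):
    save(c,c+"0")
    print(c,np.array(calibration(c)["cam_to_world"]).round(2).tolist())
    for n in ["rack","bin_left_lip","bin_middle_lip","bin_right_lip","ring_center","valve_center","coupler_center"]:
        print(c,n,[(w(c,d["at"]).round(3).tolist(),round(d["conf"],2)) for d in mark_of(c,n)[:4]])
E
```

```text
[ 0.18386622 -0.59664691  0.20364293] [[-0.0, 0.294, -0.956], [0.002, -0.956, -0.294], [-1.0, -0.002, -0.0]] 0.08506725921416079 0.0
scene [[-0.8, 0.39, -0.46, 1.12], [0.61, 0.49, -0.63, 0.89], [-0.02, -0.78, -0.63, 0.88], [0.0, 0.0, 0.0, 1.0]]
scene rack [([0.785, -0.051, 0.0], 0.75)]
scene bin_left_lip [([0.556, 0.083, 0.06], 0.92), ([0.565, -0.04, 0.059], 0.49), ([0.562, -0.167, 0.062], 0.17)]
scene bin_middle_lip [([0.566, -0.044, 0.061], 0.66), ([0.441, 0.404, 0.002], 0.29)]
scene bin_right_lip [([0.563, -0.171, 0.06], 0.6)]
scene ring_center [([0.594, 0.213, 0.005], 0.69)]
scene valve_center []
scene coupler_center [([0.709, 0.208, 0.011], 0.55)]
top [[-0.01, -0.99, 0.16, 0.39], [-1.0, 0.01, -0.01, 0.13], [0.01, -0.16, -0.99, 1.06], [0.0, 0.0, 0.0, 1.0]]
top rack [([0.784, -0.046, -0.002], 0.62)]
top bin_left_lip [([0.618, 0.398, -0.001], 0.74), ([0.563, 0.083, 0.06], 0.58)]
top bin_middle_lip [([0.566, -0.047, 0.06], 0.65)]
top bin_right_lip [([0.557, -0.171, 0.061], 0.69)]
top ring_center [([0.591, 0.208, 0.009], 0.78), ([0.669, 0.081, 0.02], 0.7)]
top valve_center [([0.664, -0.176, 0.03], 0.7), ([0.785, -0.045, -0.003], 0.43)]
top coupler_center [([0.665, -0.042, 0.029], 0.7), ([0.714, 0.215, 0.014], 0.49), ([0.782, -0.045, -0.003], 0.47)]
```

View pics/scene0.png

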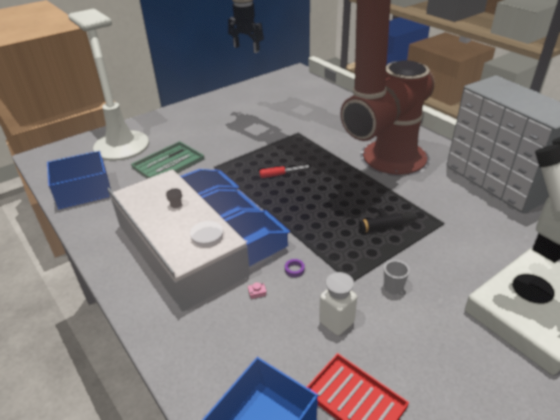

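View pics/top0.png

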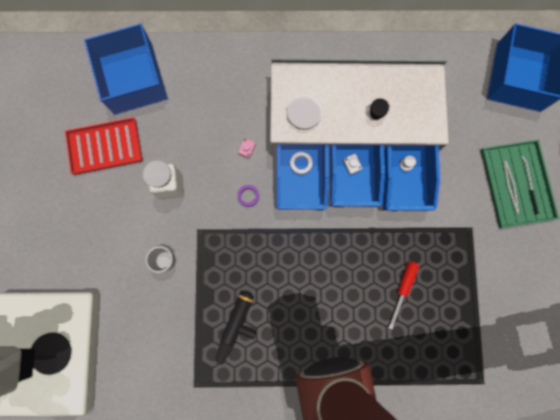

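The ring is at (301,163) in the left bin, the coupler at (353,163) in the middle and the valve piston at (407,162) on the right. The purple ring (248,196) and the pink block (246,148) are decoys lying outside the bins. I'll close the fingers, square up the tool and move in front of the right bin.

arm_command([
  [[0, 0, 0, 4.3, 0, 0, 0], [0, 0, 0, 4.3, 0, 0, 0], [0, 0, 0, 4.3, 0, 0, 0], [0, 0, 0, 4.2, 0, 0, 0], [0, -0.0266, -0.0205, 0, 0, 0, 0], [0, -0.0266, -0.0205, 0, 0, 0, 0], [0, -0.0266, -0.0205, 0, 0, 0, 0], [0, -0.0266, -0.0205, 0, 0, 0, 0], [0, -0.0266, -0.0205, 0, 0, 0, 0], [0, -0.0266, -0.0205, 0, 0, 0, 0], [0, -0.0266, -0.0205, 0, 0, 0, 0], [0, -0.0266, -0.0205, 0, 0, 0, 0], [0, -0.0266, -0.0205, 0, 0, 0, 0], [0, -0.0266, -0.0205, 0, 0, 0, 0], [0, -0.0266, -0.0205, 0, 0, 0, 0], [0, -0.0266, -0.0205, 0, 0, 0, 0], [0, -0.0266, -0.0205, 0, 0, 0, 0], [0, -0.0266, -0.0205, 0, 0, 0, 0], [0, -0.0266, -0.0205, 0, 0, 0, 0], [0, -0.0266, -0.0205, 0, 0, 0, 0]],
], squeeze=20)

```text
t: 2.47
tool_pos: [0.5304, -0.1642, 0.2062]
tool_rot: [-2.216, 0.039, 2.205]
contact_force: [0.7, -0.5, 0.1]
opening: -0.0002
```

```bash
python3 - <<'E'
from h import *
o=ctrl.get_obs(); print(o["tool_pos"],R.from_rotvec(o["tool_rot"]).as_matrix().round(3).tolist(),o["opening"],o["t"],o["contact_force"])
E
```

```text
[ 0.53040105 -0.16422234  0.20619193] [[0.005, -0.028, -1.0], [-0.007, -1.0, 0.028], [-1.0, 0.007, -0.005]] -0.00023012653532066788 2.4667 [ 0.6842452  -0.50039024  0.12996419]
```

arm_command([
  [[0, 0.003, 0.014, -0.8, 0, 0, 0], [0.012, 0.003, 0.012, -0.8, 0, 0, 0], [0.02, 0, 0, 0, 0, 0, 0], [0.02, 0, 0, 0, 0, 0, 0], [0.02, 0, 0, 0, 0, 0, 0], [0.02, 0, 0, 0, 0, 0, 0], [0.02, 0, 0, 0, 0, 0, 0], [0.02, 0, 0, 0, 0, 0, 0], [0.015, 0, 0, 0, 0, 0, 0], [0.01, 0, 0, 0, 0, 0, 0], [0.004, 0, 0, 0, 0, 0, 0], [0, 0, 0, 0, 0, 0, 0]],
])

```text
t: 3.47
tool_pos: [0.5121, -0.1635, 0.0422]
tool_rot: [2.224, 0.008, -2.194]
contact_force: [-0.2, 0.0, -0.1]
opening: 0.0
```

arm_command([
  [[0.001, 0.001, -0.006, 0, 0, 0, 0], [0.001, 0.001, -0.006, 0, 0, 0, 0], [0, 0, -0.006, 0, 0, 0, 0], [0, 0, -0.006, 0, 0, 0, 0], [0, 0, -0.006, 0, 0, 0, 0], [0, 0, -0.006, 0, 0, 0, 0], [0, 0, -0.005, 0, 0, 0, 0], [0, 0, -0.004, 0, 0, 0, 0], [0, 0, -0.003, 0, 0, 0, 0]],
])

```text
t: 4.22
tool_pos: [0.5699, -0.1667, 0.0471]
tool_rot: [2.233, 0.003, -2.181]
contact_force: [-0.9, -0.4, 0.2]
opening: -0.0001
```

```bash
cat >> h.py <<'E'
def st():
    o=ctrl.get_obs(); print(o["t"],o["tool_pos"].round(4),R.from_rotvec(o["tool_rot"]).as_matrix().round(3).tolist(),o["contact_force"].round(1))
def lips(c="top",names=("left","middle","right")):
    for n in names: print(n,[(w(c,d["at"]).round(3).tolist(),round(d["conf"],2)) for d in mark_of(c,f"bin_{n}_lip")[:3]])
E
python3 - <<'E'
from h import *
st(); im=save("top","t1")
cv2.imwrite("pics/t1c.png",cv2.resize(im[40:300,170:480,::-1],None,fx=2.2,fy=2.2)); lips()
E
```

```text
4.2167 [ 0.5699 -0.1667  0.0471] [[0.024, 0.016, -1.0], [-0.013, -1.0, -0.016], [-1.0, 0.013, -0.023]] [-0.9 -0.4  0.2]
left [([0.562, 0.085, 0.06], 0.87)]
middle [([0.567, -0.048, 0.06], 0.55)]
right [([0.552, -0.168, 0.062], 0.88)]
```

View pics/t1c.png

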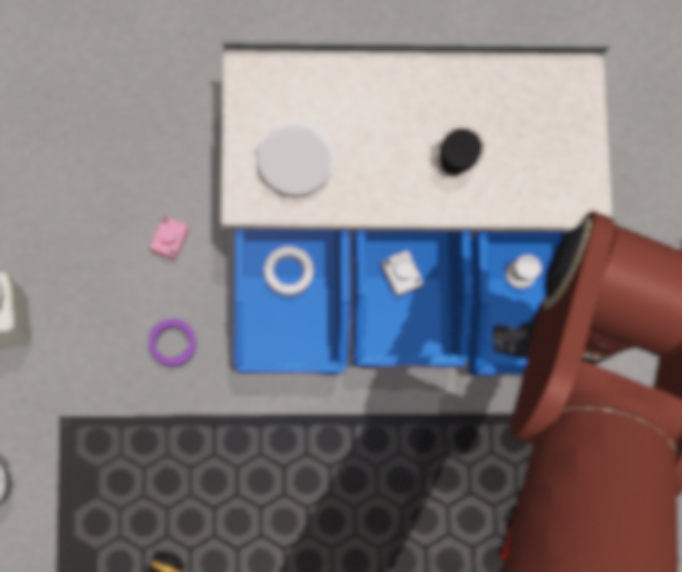

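```bash
python3 - <<'E'
from h import *
def proj(c,p):
    k=calibration(c);T=np.linalg.inv(np.array(k["cam_to_world"]));q=T[:3,:3]@np.array(p)+T[:3,3];return (k["fx"]*q[0]/q[2]+k["cx"],k["fy"]*q[1]/q[2]+k["cy"])
o=ctrl.get_obs()
for c in("top","scene"):
    print(c,proj(c,o["tool_pos"]),proj(c,o["tool_pos"]+[0,0,.08]),"lipR",proj(c,[.558,-.171,.062]),"home",proj(c,[.587,-.171,.062]))
a=cv2.imread("pics/top0.png");b=cv2.imread("pics/t1.png")
im=save("scene","s1"); lips("scene")
A=cv2.imread("pics/scene0.png")[150:270,160:300];B=im[150:270,160:300,::-1]
x=np.hstack([cv2.resize(A,None,fx=2.7,fy=2.7,interpolation=2),cv2.resize(B,None,fx=2.7,fy=2.7,interpolation=2)])
y=np.hstack([cv2.resize(a[130:220,265:450],None,fx=2,fy=2),cv2.resize(b[130:220,265:450],None,fx=2,fy=2)])
y=y[:, :x.shape[1]] if y.shape[1]>=x.shape[1] else np.pad(y,((0,0),(0,x.shape[1]-y.shape[1]),(0,0)))
cv2.imwrite("pics/cmp.png",np.vstack([x,y]))
E
```

```text
top (np.float64(408.0662707774233), np.float64(201.48929759897953)) (np.float64(418.7900020664954), np.float64(194.7467075590069)) lipR (np.float64(412.1328476640009), np.float64(204.96471033147782)) home (np.float64(411.45565429039755), np.float64(192.50011258528295))
scene (np.float64(223.77416046174395), np.float64(184.3875530754562)) (np.float64(220.94620528238073), np.float64(161.94192207909606)) lipR (np.float64(225.59742742444428), np.float64(178.2416962650174)) home (np.float64(217.27045898009254), np.float64(181.78485693411582))
left [([0.556, 0.081, 0.062], 0.93)]
middle [([0.566, -0.043, 0.061], 0.84)]
right [([0.561, -0.169, 0.06], 0.76)]
```

View pics/cmp.png

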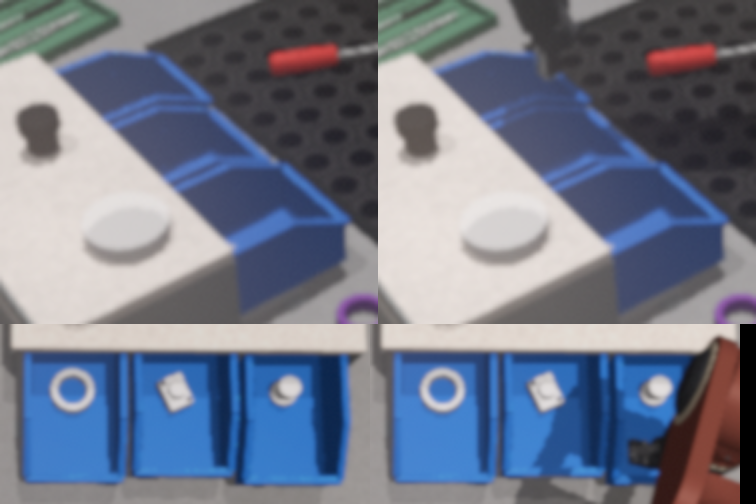

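```bash
python3 - <<'E'
import cv2,numpy as np
z=lambda f,r,c:cv2.resize(cv2.imread(f"pics/{f}.png")[r:r+48,c:c+64],(384,288),interpolation=cv2.INTER_CUBIC)
cv2.imwrite("pics/z.png",np.clip(1.5*np.vstack([np.hstack([z("scene0",152,190),z("s1",152,190)]),np.hstack([z("top0",174,375),z("t1",174,375)])]).astype(float),0,255))
E
```

```text
[ WARN:0@0.138] global loadsave.cpp:1063 imwrite_ Unsupported depth image for selected encoder is fallbacked to CV_8U.
```

View pics/z.png

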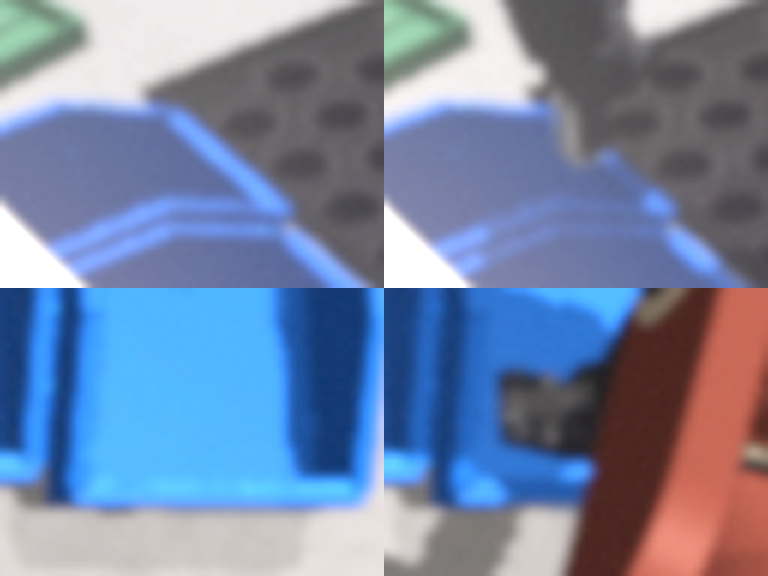

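The finger covers the lip in the scene view, at about (222,179), and the bin hasn't moved. So the tip passed over the lip: it sits higher than the reported pose implies. I'll back off over the lip and come down lower in front, to a height that is safe either way.

arm_command([
  [[-0.015, 0, 0, 0.4, 0, 0, 0], [-0.02, 0, 0, 0.5, -0.7, 0, 0], [-0.015, 0, 0, 0, -0.7, 0, 0], [0, 0, 0.012, 0, 0, 0, 0], [0, 0, 0.016, 0, 0, 0, 0], [0, 0, 0.016, 0, 0, 0, 0], [0, 0, 0.014, 0, 0, 0, 0], [0, 0, 0.004, 0, 0, 0, 0], [0, 0, 0, 0, 0, 0, 0]],
])

```text
t: 5.37
tool_pos: [0.5018, -0.1658, 0.0989]
tool_rot: [2.212, -0.016, -2.22]
contact_force: [0.3, -0.4, 0.4]
opening: -0.0001
```

```bash
python3 - <<'E'
from h import *
st()
E
```

```text
5.3667 [ 0.5018 -0.1658  0.0989] [[-0.004, -0.002, -1.0], [-0.012, -1.0, 0.002], [-1.0, 0.012, 0.004]] [ 0.3 -0.4  0.4]
```

Now down to about 0.022 reported, keeping an eye on the force.

arm_command([
  [[0.015, 0, 0, 0, 0, 0, 0], [0.018, 0, 0, 0, 0, 0, 0], [0.018, 0, 0, 0, 0, 0, 0], [0.012, 0, 0, 0, 0, 0, 0], [0.006, 0, 0, 0, 0, 0, 0], [0.002, 0, 0, 0, 0, 0, 0], [0, 0, 0, 0, 0, 0, 0]],
])

```text
t: 5.95
tool_pos: [0.5061, -0.168, 0.0274]
tool_rot: [2.219, -0.019, -2.212]
contact_force: [0.1, 0.3, -0.2]
opening: 0.0
```

```bash
python3 - <<'E'
from h import *
st(); im=save("scene","s2")
k=calibration("scene");T=np.linalg.inv(np.array(k["cam_to_world"]))
for p in ctrl.get_obs()["tool_pos"]+np.array([[0,0,0],[0,0,.02]]):
    q=T[:3,:3]@p+T[:3,3]; u=(k["fx"]*q[0]/q[2]+k["cx"],k["fy"]*q[1]/q[2]+k["cy"]); print(u, (u[0]-200)*8,(u[1]-140)*8)
cv2.imwrite("pics/s2z.png",np.clip(1.5*cv2.resize(im[140:200,200:280,::-1],(640,480),interpolation=2).astype(float),0,255).astype(np.uint8))
E
```

```text
5.95 [ 0.5061 -0.168   0.0274] [[0.003, -0.002, -1.0], [-0.015, -1.0, 0.002], [-1.0, 0.015, -0.003]] [ 0.1  0.3 -0.2]
(np.float64(241.48649792404086), np.float64(181.68663242276784)) 331.8919833923269 333.49305938214275
(np.float64(240.96961148731205), np.float64(176.35553868110858)) 327.7568918984964 290.84430944886867
```

View pics/s2z.png

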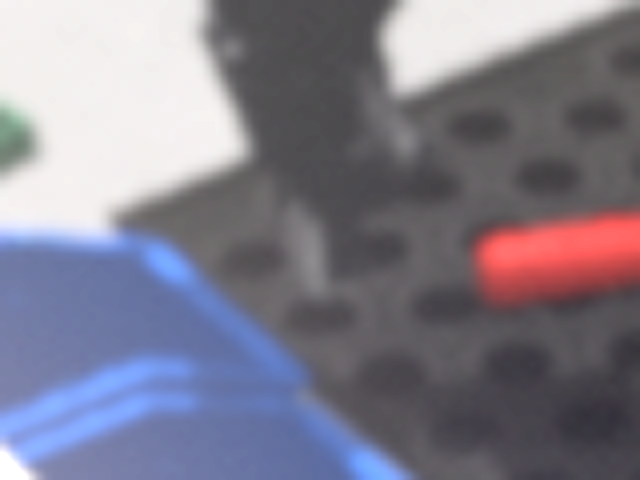

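The tip shows at about (315,295) in the crop against a predicted (332,333), so it really sits about 18 mm higher than reported. I'll go a little lower and push.

arm_command([
  [[0.008, 0, 0, 0, 0, 0, 0], [0.002, 0, -0.006, 0, 0, 0, 0], [0.001, 0, -0.006, 0, 0, 0, 0], [0.001, 0, -0.006, 0, 0, 0, 0], [0, 0, -0.006, 0, 0, 0, 0], [0, 0, -0.006, 0, 0, 0, 0], [0, 0, -0.006, 0, 0, 0, 0], [0, 0, -0.005, 0, 0, 0, 0], [0, 0, -0.003, 0, 0, 0, 0]],
])

```text
t: 6.75
tool_pos: [0.5561, -0.1697, 0.0178]
tool_rot: [2.219, -0.022, -2.208]
contact_force: [-2.6, -0.7, 2.3]
opening: -0.0
```

```bash
python3 - <<'E'
from h import *
st(); get_image("top"); lips(); get_image("scene"); lips("scene")
E
```

```text
6.75 [ 0.5561 -0.1697  0.0178] [[0.005, -0.002, -1.0], [-0.018, -1.0, 0.002], [-1.0, 0.018, -0.005]] [-2.6 -0.7  2.3]
left [([0.562, 0.084, 0.059], 0.86)]
middle [([0.569, -0.046, 0.061], 0.71), ([0.758, -0.082, 0.113], 0.66), ([0.784, -0.046, -0.002], 0.34)]
right [([0.574, -0.169, 0.061], 0.8)]
left [([0.56, 0.079, 0.061], 0.68)]
middle [([0.565, -0.04, 0.061], 0.94)]
right [([0.583, -0.171, 0.06], 0.68)]
```

Contact is made and the bin is moving. I'll continue gently to the stop.

arm_command([
  [[0, 0, -0.004, 0, 0, 0, 0], [0, 0, -0.004, 0, 0, 0, 0], [0, 0, -0.004, 0, 0, 0, 0], [0, 0, -0.004, 0, 0, 0, 0]],
])

```text
t: 7.48
tool_pos: [0.5673, -0.1696, 0.0176]
tool_rot: [2.207, -0.021, -2.221]
contact_force: [-23.2, -0.3, 17.1]
opening: -0.0
```

Force has risen to 23 N: the right bin is home at its stop. Next, back off, shift to the middle bin and push.

arm_command([
  [[0, 0, 0.01, 0, 0, 0, 0], [0, 0, 0.016, 0, 0, 0, 0], [0, 0, 0.016, 0, 0, 0, 0], [0, -0.01, 0.006, 0, 0, 0, 0], [0, -0.02, 0, 0, 0, 0, 0], [0, -0.02, 0, 0, 0, 0, 0], [0, -0.02, 0, 0, 0, 0, 0], [0, -0.02, 0, 0, 0, 0, 0], [0, -0.018, 0, 0, 0, 0, 0], [0, -0.008, 0, 0, 0, 0, 0], [0, -0.002, 0, 0, 0, 0, 0], [0, 0, 0, 0, 0, 0, 0]],
])

```text
t: 8.48
tool_pos: [0.5235, -0.0438, 0.0175]
tool_rot: [2.224, -0.023, -2.207]
contact_force: [-1.1, 0.5, -0.7]
opening: -0.0003
```

```bash
python3 - <<'E'
from h import *
st()
E
```

```text
8.4833 [ 0.5235 -0.0438  0.0175] [[0.008, -0.004, -1.0], [-0.016, -1.0, 0.004], [-1.0, 0.016, -0.008]] [-1.1  0.5 -0.7]
```

arm_command([
  [[0, 0, -0.005, 0, 0, 0, 0], [0, 0, -0.006, 0, 0, 0, 0], [0, 0, -0.006, 0, 0, 0, 0], [0, 0, -0.006, 0, 0, 0, 0], [0, 0, -0.006, 0, 0, 0, 0], [0, 0, -0.005, 0, 0, 0, 0], [0, 0, -0.004, 0, 0, 0, 0], [0, 0, -0.004, 0, 0, 0, 0], [0, 0, -0.004, 0, 0, 0, 0]],
])

```text
t: 9.23
tool_pos: [0.569, -0.0469, 0.0168]
tool_rot: [2.209, -0.026, -2.227]
contact_force: [-27.6, 0.2, 22.2]
opening: -0.0002
```

The middle bin is home (27 N at the stop). Now rise, then move over the left bin, just behind its lip.

arm_command([
  [[0, 0, 0.008, 0, 0, 0, 0], [0, 0, 0.008, 0, 0, 0, 0], [-0.018, 0, 0.004, 0, 0, 0, 0], [-0.025, 0, 0, 0, 0, 0, 0], [-0.025, 0, 0, 0, 0, 0, 0], [-0.018, -0.01, 0, 0, 0, 0, 0], [0, -0.02, 0, 0, 0, 0, 0], [0, -0.02, -0.006, 0, 0, 0, 0], [0, -0.02, -0.01, 0, 0, 0, 0], [0, -0.02, -0.01, 0, 0, 0, 0], [0, -0.02, -0.006, 0, 0, 0, 0], [0, -0.012, 0, 0, 0, 0, 0], [0, -0.003, 0, 0, 0, 0, 0], [0, 0, 0, 0, 0, 0, 0]],
])

```text
t: 10.4
tool_pos: [0.5864, 0.0817, 0.1066]
tool_rot: [2.23, -0.034, -2.207]
contact_force: [-0.9, -0.5, -0.5]
opening: -0.0001
```

```bash
python3 - <<'E'
from h import *
st(); get_image("top"); lips()
print([(w("top",d["at"]).round(3).tolist(),round(d["conf"],2)) for d in mark_of("top","ring_center")])
E
```

```text
10.4 [0.5864 0.0817 0.1066] [[0.01, -0.012, -1.0], [-0.018, -1.0, 0.012], [-1.0, 0.018, -0.011]] [-0.9 -0.5 -0.5]
left [([0.562, 0.083, 0.059], 0.83)]
middle [([0.694, -0.175, 0.031], 0.59), ([0.588, -0.046, 0.063], 0.58)]
right [([0.586, -0.169, 0.061], 0.57)]
[([0.594, 0.206, 0.008], 0.52)]
```

arm_command([
  [[0, 0, -0.006, -0.5, -0.3, 0, 0], [0.016, 0, -0.001, -0.2, -0.3, 0, 0], [0.02, 0, 0, 0, 0, 0, 0], [0.018, 0, 0, 0, 0, 0, 0], [0.014, 0, 0, 0, 0, 0, 0], [0.008, 0, 0, 0, 0, 0, 0], [0.003, 0, 0, 0, 0, 0, 0], [0, 0, 0, 0, 0, 0, 0]],
])

```text
t: 11.32
tool_pos: [0.5949, 0.0745, 0.02]
tool_rot: [2.212, -0.027, -2.217]
contact_force: [0.0, 0.2, -0.0]
opening: 0.0002
```

```bash
python3 - <<'E'
from h import *
st()
E
```

```text
11.3167 [0.5949 0.0745 0.02  ] [[-0.002, -0.006, -1.0], [-0.019, -1.0, 0.006], [-1.0, 0.019, 0.002]] [ 0.   0.2 -0. ]
```

arm_command([
  [[0, -0.001, 0.004, 0, 0, 0, 0], [0, -0.001, 0.005, 0, 0, 0, 0], [0, -0.001, 0.005, 0, 0, 0, 0], [0, -0.001, 0.005, 0, 0, 0, 0], [0, 0, 0.006, 0, 0, 0, 0], [0, 0, 0.006, 0, 0, 0, 0], [0, 0, 0.006, 0, 0, 0, 0], [0, 0, 0.006, 0, 0, 0, 0], [0, 0, 0.006, 0, 0, 0, 0]],
])

```text
t: 12.07
tool_pos: [0.5466, 0.0792, 0.0244]
tool_rot: [2.226, -0.027, -2.203]
contact_force: [2.1, -0.1, -1.6]
opening: 0.0001
```

```bash
python3 - <<'E'
from h import *
st(); get_image("scene"); lips("scene",["left"])
E
```

```text
12.0667 [0.5466 0.0792 0.0244] [[0.011, -0.006, -1.0], [-0.019, -1.0, 0.005], [-1.0, 0.019, -0.011]] [ 2.1 -0.1 -1.6]
left [([0.53, 0.081, 0.062], 0.7)]
```

The bin is following the hook. Continue, with a small downward correction.

arm_command([
  [[0.001, 0, 0.006, 0, 0, 0, 0], [0.001, 0, 0.006, 0, 0, 0, 0], [0.001, 0, 0.006, 0, 0, 0, 0], [0.001, 0, 0.006, 0, 0, 0, 0], [0, 0, 0.006, 0, 0, 0, 0], [0, 0, 0.006, 0, 0, 0, 0], [0, 0, 0.006, 0, 0, 0, 0], [0, 0, 0.005, 0, 0, 0, 0], [0, 0, 0.004, 0, 0, 0, 0]],
])

```text
t: 12.92
tool_pos: [0.4936, 0.0798, 0.0221]
tool_rot: [2.234, -0.026, -2.197]
contact_force: [2.2, 0.6, 1.2]
opening: -0.0004
```

arm_command([
  [[0, 0, 0.004, 0, 0, 0, 0], [0, 0, 0.004, 0, 0, 0, 0], [0, 0, 0.004, 0, 0, 0, 0], [0, 0, 0.004, 0, 0, 0, 0]],
])

```text
t: 13.25
tool_pos: [0.4839, 0.0799, 0.0231]
tool_rot: [2.259, -0.026, -2.172]
contact_force: [21.4, -0.3, -13.6]
opening: 0.0
```

The out stop is reached at 21 N. Ease off, lift out clear and check.

arm_command([
  [[0, 0, -0.005, 0, 0, 0, 0], [0, 0, -0.006, 0, 0, 0, 0], [-0.015, 0, 0, 0, 0, 0, 0], [-0.02, 0, 0, 0, 0, 0, 0], [-0.025, 0, 0, 0, 0, 0, 0], [-0.025, 0, 0, 0, 0, 0, 0], [-0.025, 0, 0, 0, 0, 0, 0], [-0.02, 0.02, 0.02, 0, 0, 0, 0], [0, 0.03, 0.02, 0, 0, 0, 0], [0, 0.03, 0.01, 0, 0, 0, 0], [0, 0.03, 0.01, 0, 0, 0, 0], [0, 0.03, 0.01, 0, 0, 0, 0], [0, 0.03, 0, 0, 0, 0, 0], [0, 0.03, 0, 0, 0, 0, 0], [0, 0.03, 0, 0, 0, 0, 0], [0, 0.02, 0, 0, 0, 0, 0], [0, 0, 0, 0, 0, 0, 0], [0, 0, 0, 0, 0, 0, 0]],
])

```text
t: 14.75
tool_pos: [0.3989, -0.1755, 0.1503]
tool_rot: [2.201, -0.015, -2.231]
contact_force: [0.6, 0.0, -0.3]
opening: 0.0001
```

```bash
python3 - <<'E'
from h import *
st(); save("top","tF"); lips()
print([(w("top",d["at"]).round(3).tolist(),round(d["conf"],2)) for d in mark_of("top","ring_center")])
get_image("scene"); lips("scene")
E
```

```text
14.75 [ 0.3989 -0.1755  0.1503] [[-0.014, -0.002, -1.0], [-0.012, -1.0, 0.002], [-1.0, 0.012, 0.014]] [ 0.6  0.  -0.3]
left [([0.47, 0.082, 0.058], 0.57)]
middle []
right [([0.585, -0.167, 0.06], 0.57)]
[([0.593, 0.207, 0.012], 0.67), ([0.577, 0.079, 0.023], 0.66)]
left [([0.466, 0.079, 0.058], 0.8)]
middle [([0.59, -0.044, 0.059], 0.65)]
right [([0.593, -0.168, 0.058], 0.72)]
```

View pics/tF.png

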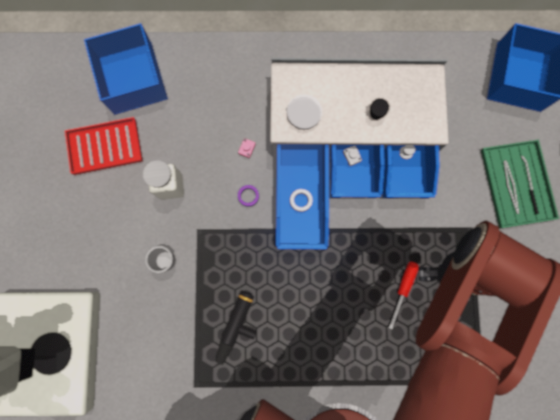

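The final picture shows the left bin fully out, its front at about (302,247) and the ring at (301,200). The other two are home with fronts level at about row 197, and nothing else has moved. I'm handing in.

```bash
python3 -c "
from station import finish_job
print(finish_job())"
```

```text
the job is handed in; nothing more can be done
None
```

The job is handed in, and my last checks agree with it. The left bin, which holds the plain metal ring, was hooked from inside with the closed fingers and drawn out to its stop. The right and middle bins were pushed home. The job took about 15 s of the 48 s allowed, and the hand-in gave no verdict.

**Last checks:**
- **Left bin:** its lip is at x ≈ 0.468 m, about 119 mm out from the home position of about 0.587 m. The stop was felt at about 21 N.
- **Right and middle bins:** their lips read x ≈ 0.585–0.593 m, which is home within the networks' error. The stops were felt at about 23 N and 28 N. The top camera missed the middle lip in the final check, but the scene camera and the picture both show it home.
- **Everything else:** the arm ended clear of everything. In the final picture the parts are still lying in their bins and nothing else on the bench had moved.

**What went wrong:** the first push on the right bin passed over its lip without moving it. In the pictures the fingertips sit about 18 mm higher than the reported position implies, so I repeated that push lower and kept the later moves low. The network also kept reporting the purple ring as the metal ring, and I ruled that out from the pictures.

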